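# One burst of air on the study model

### The arm

A 6-joint arm with a two-finger parallel gripper is mounted at the origin on the work surface. World frame = base frame: x ahead of the robot, y to its left, z up, the work surface at z = 0. Lengths are in m, angles in rad, forces in N, time in s.
With the tool pointing down it reaches from about 0.25 to 0.775 m from the base axis. Payload 4 kg.
Tool frame: the origin (TCP) lies at the very end of the fingers, on their centre line; the grasp point (between the pads) lies 19 mm behind it; z points along the fingers, y is the line along which they close (so a half turn about z gives the same grasp; the last joint's range is limited). The gripper opens to 94 mm and grips with 3 to 60 N. Pads are 16 mm wide; open, the fingers measure 119 mm over their backs; the gripper's body (75 mm by 177 mm) begins 78 mm behind the grasp point.
Start: joints at [1.157, 0.087, 1.371, -0, 1.684, -0.103], TCP at [0.168, 0.524, 0.206] pointing down, gripper open.
Joint ranges: [-3.1, 3.1], [-0.76, 2.03], [0.27, 2.55], [-1.08, 4.22], [0.17, 2.65], [-2.57, 2.57]. Speed limits (rad/s): [2.79, 2.79, 3.14, 3.14, 3.14, 3.14].

### API

Orientations are given as [roll, pitch, yaw] about the fixed x, y, z axes, in that order (R = Rz(yaw) Ry(pitch) Rx(roll)).
In Python, from bench import robot gives the robot as it stands. The module is installed in compiled form; this text tells all that it offers.
- The arm moves only by the tool move_arm, never from a script. Its argument "deltas" is one flat list of numbers, 7 for each row, row after row: the turn, a rotation vector about the tool's x, y, z in rad, then the shift along the tool's x, y, z in cm, then the closure, from -1 (fully open) to 1 (shut). A call has 1 to 8 rows; each row is the pose to reach, as a shift and turn from the pose commanded when the call began, along the tool's axes at that moment; what a row does not reach only later rows make up. A row lasts 1/10 s, in which the tool goes at most 50 mm and 8.59 degrees, less where a joint would pass 70% of its speed; a pose out of reach is approached as far as the arm can. A call with a gripper value outside its range is refused whole. The fingers move at their own pace and stop on an object; the grip force is fixed at half the most. Time passes only in rows, so rows that repeat a pose let the fingers close. It gives the time, the measured TCP pose, the force, the opening and the grip force at its end, in the units of the state.
- robot.get_obs(): the state, without advancing time (a new reading comes with each control period).
- robot.snapshot(name): name is "scene" or "top" or "wrist"; returns a dict with "image" (420x560x3 uint8, red, green, blue), "depth" (420x560 float32, m along the optical axis (not along the pixel's ray), 0 where there is no reading), "fov_y" (degrees; the focal length in pixels is half the picture's height over the tangent of half this angle, whatever the lens; pixels are square), "cx", "cy" (the principal point, pixels), "D" ([k1, k2, p1, p2, k3] as OpenCV has them; the pictures are not rectified), "origin" and "orientation" of the camera in the world; the wrist camera has in their place "T_tool_cam" (4x4, takes a point from camera to tool coordinates, whose origin is the TCP and whose axes are the flange's). Camera axes: x right, y up, looking along -z (the intrinsics and any distortion apply to the point x, -y, -z); pixel columns grow to the right and rows downward; lengths in m; the calibration is good to about 2 mm. A picture is of the moment at which its call begins: read the wrist's pose just before it.
- robot.close_job(): hands the job in; it is judged then, once.
The state is a dict: "time": time; "joint_positions": joint angles; "qvel": joint speeds; "joint_torque": joint torques, N m; "tool_pos": TCP position; "ee_rot": TCP orientation; "wrist_force": force on the tool from outside, world axes, zero at the start; "wrist_torque": the same for the moment, N m; "width": finger opening in m; "finger_force": force on a finger pad.
Only numpy, scipy, OpenCV 4.12 (cv2) and the standard library are available. Lean on these libraries where they do the work, as an engineer would, in place of code of your own. Each camera call takes 0.05 s, during which the arm holds its last target. There are 200 camera calls.

### The job

Blow the trimming dust off the stone study model: press the blue cap of the blue air-duster can all the way down, keep it down for at least half a second, then let go so that it springs back up. Do not press the orange can's cap, and leave the stone model where it sits.

Things in the scene. Friction and masses are not known exactly. Their poses are not given: they have to be found in the camera images.
- air_cap (a joint): How far the blue sprung cap of the blue can is pressed down, in m: 0 = up (at rest), 0.010 = fully down, at a hard stop. It moves straight down; its spring starts to give at about 3 N, needs about 7 N fully down, and lifts it again when released. The blue can, 52 mm in diameter with a white band and an aluminium shoulder, stands upright, bolted down in a round steel foot 80 mm across.
- air_top (a point): Centre of the flat round top of the blue cap (34 mm in diameter, 19 mm tall), the spot to press. On the can's axis, 152 mm above the counter at rest; it goes down with the cap. Its -x axis is the way the nozzle faces: a thin red straw leaves the cap there, 11 mm below its top, and bends down to a tip 75 mm out, aimed at the stone model. The can's shoulder around it lies 31 mm below.
- sealer_cap (a joint): The same measure (m, 0 = up, 0.010 = fully down) for the orange cap of the orange sealer can: not to be pressed. That can has the same shape and size as the blue one but is orange and has no straw. It stands bolted down at least 150 mm from the blue can, on its left or right.
- model_mid (a point): Middle of the loose cream stone model of an upper jaw (66 by 64 mm, 32 mm tall with its teeth up, about 0.12 kg), 16 mm above the counter. It sits about 120 mm from the blue can's axis, on the side that the straw points to. Not to be moved.

How it is judged:
On the way:
1. the blue cap is pressed down by more than 7.5 mm of its 10 mm (value of joint air_cap above 0.0075 m), for 0.4 s.
At the end, for the whole second after the job is handed in: The blue cap has been held down and is up again (within 1.5 mm), the orange cap is up (within 1.5 mm), and the stone model is within 15 mm of where it started (value of joint each of air_cap, sealer_cap below 0.0015 m and distance of model_mid from where it was at the start of the episode below 0.015 m); the robot touches nothing.
It fails at once if the orange cap is pressed by more than 3 mm (value of joint sealer_cap above 0.003 m).
It fails at once if the stone model is shifted by more than 15 mm (distance of model_mid from where it was at the start of the episode above 0.015 m).
It also fails if it takes over 29 s, if anything falls off the work surface, if the arm or the gripper's body presses on something with over 40 N, if the wrist force passes 120 N, or if a joint passes its speed limit or range.

## Working session

There is one attempt and no reset: what is moved stays moved. The work goes in short steps, Python scripts to look and compute and a tool call to move; the robot and the scene stay as the last step left them, time stands still between calls to the robot, and variables do not carry over. Pictures are saved under pics/ and viewed, at most 10 in all, crops included, and the job is handed in when it is done.

Besides the shell and the picture viewer there is one more tool, called after "Request:" as name(argument=value, ...) on one line, values as JSON. move_arm: Moves the arm, as the interface text tells. Its arguments: {"type":"object","properties":{"deltas":{"type":"array","items":{"type":"number"}}},"required":["deltas"]}

```bash
mkdir -p pics
cat > h.py <<'E'
import numpy as np,cv2
from scipy.spatial.transform import Rotation as R
from bench import robot
def cloud(s,pose=None):
    h,w=s["depth"].shape
    f=h/2/np.tan(np.radians(s["fov_y"])/2)
    K=np.array([[f,0,s["cx"]],[0,f,s["cy"]],[0,0,1]])
    u,v=np.meshgrid(np.arange(w),np.arange(h))
    p=cv2.undistortPoints(np.stack([u,v],-1).reshape(-1,1,2).astype(np.float64),K,np.array(s["D"],float)).reshape(h,w,2)
    d=s["depth"]
    c=np.stack([p[...,0]*d,-p[...,1]*d,-d],-1)
    o=np.array(s["orientation"],float)
    M=o if o.shape==(3,3) else R.from_euler("xyz",o).as_matrix()
    return c@M.T+np.array(s["origin"])
E
python3 - <<'E'
from h import *
ims=[]
print(robot.get_obs())
for n in("scene","top"):
    s=robot.snapshot(n); np.save(n+".npy",s,allow_pickle=True)
    cv2.imwrite(f"pics/{n}1.png",s["image"][...,::-1])
    P=cloud(s); hsv=cv2.cvtColor(s["image"],cv2.COLOR_RGB2HSV)
    print(n,s["orientation"],s["origin"],s["fov_y"])
    for c,lo,hi in(("blue",(95,110,50),(125,255,255)),("orange",(5,150,90),(20,255,255))):
        m=(cv2.inRange(hsv,lo,hi)>0)&(s["depth"]>0)
        k=m&(P[...,2]>.135)&(P[...,2]<.17)
        if k.sum():
            vv,uu=np.nonzero(k)
            print(c,m.sum(),k.sum(),"px",uu.mean(),vv.mean(),"med",np.median(P[k],0),"lo",np.percentile(P[k],3,axis=0),"hi",np.percentile(P[k],97,axis=0))
E
```

```text
{'time': 0.0, 'joint_positions': array([ 1.15687949e+00,  8.79387101e-02,  1.37221500e+00, -2.71387380e-05,
        1.68357194e+00, -1.03087215e-01]), 'qvel': array([ 0.00048184,  0.00164614,  0.00011905,  0.00166007,  0.00104175,
       -0.00115774]), 'joint_torque': array([-1.56386712e-03, -3.40169120e+01, -3.02430046e+01,  7.16681918e-02,
        3.26802337e-02, -1.50625842e-04]), 'tool_pos': array([0.1680094 , 0.52315457, 0.20433298]), 'ee_rot': array([-3.13946821e+00, -1.92664726e-04,  2.83075980e+00]), 'wrist_force': array([-0.0493688 ,  0.22778994, -1.18980189]), 'wrist_torque': array([-0.00817504, -0.00504153,  0.03232929]), 'finger_force': 0.0, 'width': 0.09387344579696648}
scene [0.70591266 0.00332273 1.92292583] [1.03187936 0.16014705 0.77375168] 56.1600539121563
blue 386 171 px 229.39766081871346 187.906432748538 med [ 0.49758441 -0.14723848  0.15108863] lo [ 0.47949455 -0.16315786  0.1388554 ] hi [ 0.50925592 -0.13476849  0.15347395]
orange 223 223 px 330.4887892376682 261.390134529148 med [0.61051733 0.11300603 0.15244207] lo [0.59509097 0.09818116 0.14799406] hi [0.62405444 0.12730383 0.15453101]
top [ 0.12013991  0.01205081 -1.54142978] [ 0.40534995 -0.04455561  1.26751895] 43.25873261861057
blue 199 188 px 319.6276595744681 240.1755319148936 med [ 0.49021371 -0.14778516  0.15150467] lo [ 0.47550271 -0.16116639  0.14727865] hi [ 0.50333445 -0.13316431  0.15555474]
orange 362 182 px 198.6098901098901 182.54395604395606 med [0.60637908 0.11431273 0.152047  ] lo [0.59241243 0.10025167 0.14636172] hi [0.62103442 0.12861799 0.15557125]
```

View pics/scene1.png

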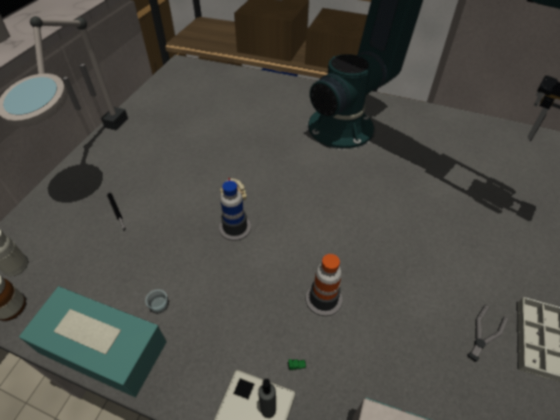

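View pics/top1.png

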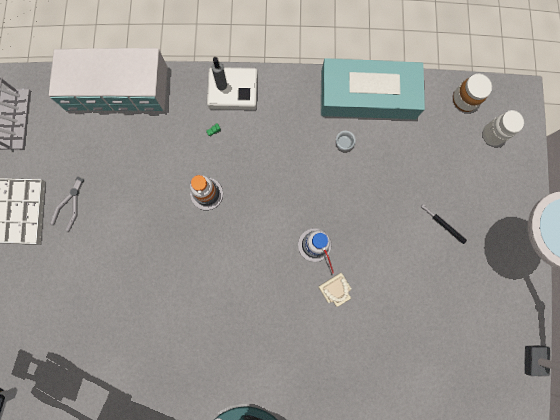

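Run:
```python
from h import *
for n in("scene","top"):
    s=np.load(n+".npy",allow_pickle=True).item();P=cloud(s);hsv=cv2.cvtColor(s["image"],cv2.COLOR_RGB2HSV)
    for c,lo,hi in(("blue",(95,110,50),(125,255,255)),("orange",(5,150,90),(20,255,255))):
        k=(cv2.inRange(hsv,lo,hi)>0)&(P[...,2]>.147)&(P[...,2]<.158)
        (x,y),r=cv2.minEnclosingCircle(P[k][:,:2].astype(np.float32)); print(n,c,x,y,r,np.median(P[k][:,2]))
    # anything tall
    z=P[...,2]; k=(s["depth"]>0)&(z>.16); 
    nlab,lab,st,_=cv2.connectedComponentsWithStats(k.astype(np.uint8))
    for i in range(1,nlab):
        if st[i,4]>30: q=P[lab==i]; print(" tall",st[i],q.min(0).round(3),q.max(0).round(3))
o=robot.get_obs(); Rt=R.from_euler("xyz",o["ee_rot"]).as_matrix(); print(Rt)
```

```text
scene blue 0.49224552512168884 -0.14874820411205292 0.01860235258936882 0.15148765619309634
scene orange 0.6090546250343323 0.11238028854131699 0.016731901094317436 0.15244813396070622
 tall [   0    0  116  127 7693] [-0.311 -1.347  0.16 ] [ 0.59  -0.54   0.414]
 tall [ 310    0  113  105 5543] [-0.162 -0.091  0.16 ] [0.122 0.149 0.383]
 tall [ 461    0   99   35 2591] [-0.767  0.296  0.16 ] [0.177 0.656 0.517]
 tall [527  75  33  66 831] [0.113 0.428 0.207] [0.188 0.484 0.347]
 tall [262 378   9  17 121] [0.865 0.078 0.16 ] [0.878 0.09  0.198]
top blue 0.48974552750587463 -0.1475285440683365 0.016478221863508224 0.15156807824803886
top orange 0.6070510149002075 0.11486245691776276 0.01669514738023281 0.15213843558802698
 tall [213  56   7  13  60] [0.863 0.08  0.161] [0.876 0.091 0.2  ]
 tall [ 528  192   32   78 1890] [ 0.434 -0.609  0.274] [ 0.586 -0.539  0.315]
 tall [  0 387  17  33 259] [0.122 0.431 0.205] [0.182 0.476 0.347]
[[-9.52081839e-01  3.05842336e-01 -7.98955496e-04]
 [ 3.05843314e-01  9.52080091e-01 -1.83494941e-03]
 [ 1.99464408e-04 -1.99137720e-03 -9.99997997e-01]]
```

The scene view shows the blue can at (229,187), with the model behind it, and the orange can at (330,262). The top view shows the blue cap at (319,241), straw running to (332,272), model at (336,290) and orange at (199,183). Both views put the blue cap at about (0.491, -0.148, 0.152), so I'm moving there with the fingers shut.

Request:
move_arm(deltas=[0, 0, 0, -51.3, -54, -0.5, 1, 0, 0, 0, -51.3, -54, -0.5, 1, 0, 0, 0, -51.3, -54, -0.5, 1, 0, 0, 0, -51.3, -54, -0.5, 1, 0, 0, 0, -51.3, -54, -0.5, 1, 0, 0, 0, -51.3, -54, -0.5, 1, 0, 0, 0, -51.3, -54, -0.5, 1, 0, 0, 0, -51.3, -54, -0.5, 1])

```text
time: 0.9
tool_pos: [0.3419, 0.1614, 0.2079]
ee_rot: [3.141, 0.0, 2.831]
wrist_force: [1.7, 0.1, 0.1]
width: 0.0334
finger_force: 0.0
```

Request:
move_arm(deltas=[0, 0, 0, -23.7, -25, 0, 1, 0, 0, 0, -23.7, -25, 0, 1, 0, 0, 0, -23.7, -25, 0, 1, 0, 0, 0, -23.7, -25, 0, 1, 0, 0, 0, -23.7, -25, 0, 1, 0, 0, 0, -23.7, -25, 0, 1, 0, 0, 0, -23.7, -25, 0, 1, 0, 0, 0, -23.7, -25, 0, 1])

```text
time: 1.7
tool_pos: [0.4917, -0.1516, 0.2061]
ee_rot: [-3.14, -0.003, 2.825]
wrist_force: [0.1, 0.1, 0.1]
width: 0.0002
finger_force: 0.0
```

Run:
```python
from h import *
o=robot.get_obs(); Rt=R.from_euler("xyz",o["ee_rot"]).as_matrix()
s=robot.snapshot("wrist"); T=np.eye(4);T[:3,:3]=Rt;T[:3,3]=o["tool_pos"]
W=T@s["T_tool_cam"]; s["origin"]=W[:3,3]; s["orientation"]=W[:3,:3]
P=cloud(s);hsv=cv2.cvtColor(s["image"],cv2.COLOR_RGB2HSV)
k=(cv2.inRange(hsv,(95,110,50),(125,255,255))>0)&(P[...,2]>.145)&(P[...,2]<.16)
print(o["tool_pos"],o["width"],o["wrist_force"],k.sum())
if k.sum():
  print(cv2.minEnclosingCircle(P[k][:,:2].astype(np.float32)),np.median(P[k],0))
d=Rt.T@(np.array([.491,-.148,.152])-o["tool_pos"]);print(d)
cv2.imwrite("pics/w1.png",s["image"][...,::-1])
```

```text
[ 0.49167983 -0.1515558   0.2060513 ] 0.00018221673519300458 [0.05975301 0.12594175 0.09369898] 1541
((0.48973602056503296, -0.1496581882238388), 0.01661357469856739) [ 0.48843421 -0.1488378   0.152522  ]
[0.0016142  0.00323066 0.05405188]
```

View pics/w1.png

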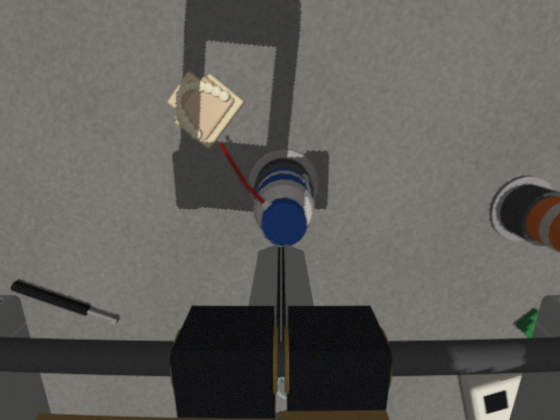

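The wrist view has the blue cap at (284,222), just ahead of the closed fingertips, with the straw going to (222,145) and the model at (205,108). All three estimates agree to about 2 mm. I'll centre and descend to just above the cap.

Request:
move_arm(deltas=[0, 0, 0, 0.2, 0.25, 1.5, 1, 0, 0, 0, 0.2, 0.25, 3, 1, 0, 0, 0, 0.2, 0.25, 4, 1, 0, 0, 0, 0.2, 0.25, 4.6, 1, 0, 0, 0, 0.2, 0.25, 4.8, 1, 0, 0, 0, 0.2, 0.25, 4.8, 1])

```text
time: 2.35
tool_pos: [0.4898, -0.1439, 0.1601]
ee_rot: [3.141, -0.0, 2.831]
wrist_force: [0.7, 0.5, 0.7]
width: 0.0004
finger_force: 0.0
```

Request:
move_arm(deltas=[0, 0, 0, 0, 0, 0.3, 1, 0, 0, 0, 0, 0, 0.6, 1, 0, 0, 0, 0, 0, 0.9, 1, 0, 0, 0, 0, 0, 1.2, 1, 0, 0, 0, 0, 0, 1.4, 1, 0, 0, 0, 0, 0, 1.5, 1, 0, 0, 0, 0, 0, 1.5, 1])

```text
time: 3.05
tool_pos: [0.4902, -0.1443, 0.1459]
ee_rot: [3.142, 0.001, 2.831]
wrist_force: [-0.8, 0.4, 6.0]
width: 0.0008
finger_force: 2.7
```

Request:
move_arm(deltas=[0, 0, 0, 0, 0, 0.2, 1, 0, 0, 0, 0, 0, 0.4, 1, 0, 0, 0, 0, 0, 0.5, 1, 0, 0, 0, 0, 0, 0.5, 1, 0, 0, 0, 0, 0, 0.5, 1])

```text
time: 3.55
tool_pos: [0.4902, -0.1444, 0.1422]
ee_rot: [-3.141, 0.002, 2.831]
wrist_force: [-2.4, 1.0, 8.6]
width: 0.0003
finger_force: 4.7
```

Request:
move_arm(deltas=[0, 0, 0, 0, 0, 0.1, 1, 0, 0, 0, 0, 0, 0.2, 1, 0, 0, 0, 0, 0, 0.2, 1, 0, 0, 0, 0, 0, 0.2, 1, 0, 0, 0, 0, 0, 0.2, 1, 0, 0, 0, 0, 0, 0.2, 1, 0, 0, 0, 0, 0, 0.2, 1, 0, 0, 0, 0, 0, 0.2, 1])

```text
time: 4.35
tool_pos: [0.4903, -0.1443, 0.1421]
ee_rot: [-3.141, 0.003, 2.831]
wrist_force: [-5.9, 1.5, 15.9]
width: 0.0005
finger_force: 7.9
```

The z reading stays at 0.142 while the force climbs to 16 N, so the cap is on its hard stop. I'll hold a little longer, then release.

Request:
move_arm(deltas=[0, 0, 0, 0, 0, 0, 1, 0, 0, 0, 0, 0, 0, 1, 0, 0, 0, 0, 0, 0, 1, 0, 0, 0, 0, 0, 0, 1])

```text
time: 4.75
tool_pos: [0.4903, -0.1443, 0.1421]
ee_rot: [-3.141, 0.003, 2.831]
wrist_force: [-5.4, 2.2, 15.4]
width: 0.0005
finger_force: 7.9
```

Request:
move_arm(deltas=[0, 0, 0, 0, 0, -1, 1, 0, 0, 0, 0, 0, -2, 1, 0, 0, 0, 0, 0, -4, 1, 0, 0, 0, 0, 0, -6, 1, 0, 0, 0, 0, 0, -7, 1, 0, 0, 0, 0, 0, -7, 1, 0, 0, 0, 0, 0, -7, 1])

```text
time: 5.45
tool_pos: [0.4896, -0.1441, 0.2071]
ee_rot: [3.141, -0.001, 2.831]
wrist_force: [0.2, 0.3, -0.7]
width: 0.0005
finger_force: 0.0
```

Run:
```python
from h import *
o=robot.get_obs(); Rt=R.from_euler("xyz",o["ee_rot"]).as_matrix()
s=robot.snapshot("wrist"); T=np.eye(4);T[:3,:3]=Rt;T[:3,3]=o["tool_pos"]
W=T@s["T_tool_cam"]; s["origin"]=W[:3,3]; s["orientation"]=W[:3,:3]
P=cloud(s);hsv=cv2.cvtColor(s["image"],cv2.COLOR_RGB2HSV)
k=(cv2.inRange(hsv,(95,110,50),(125,255,255))>0)&(P[...,2]>.13)&(P[...,2]<.16)
print(o["time"],o["tool_pos"],o["wrist_force"],k.sum(),cv2.minEnclosingCircle(P[k][:,:2].astype(np.float32)),np.median(P[k],0))
cv2.imwrite("pics/w2.png",s["image"][...,::-1])
```

```text
5.45 [ 0.48958087 -0.14411416  0.20713087] [ 0.18197623  0.3474726  -0.68843023] 1556 ((0.4896737337112427, -0.1496317982673645), 0.016609713435173035) [ 0.48703163 -0.14834044  0.15246047]
```

View pics/w2.png

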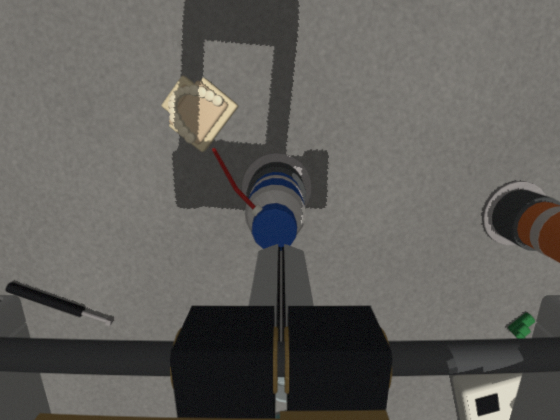

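The cap at (275,227) is back up at z = 0.1525, the model at (200,113) hasn't moved, and the gripper is clear of everything.

```bash
python3 -c "
from bench import robot
print(robot.close_job())"
```

```text
the job is handed in; nothing more can be done
None
```

I pressed the blue cap to its hard stop, held it there for about 1 s and let it spring back up; the orange can and stone model were not touched, and the job is handed in (no verdict was returned).

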